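# Prove the loose canister cap and set the canister aside for rework

## Robot

A 6-joint arm with a two-finger parallel gripper is mounted at the origin on the work surface. World frame = base frame: x ahead of the robot, y to its left, z up, the work surface at z = 0. Lengths are in mm, angles in rad, forces in N, time in s.
With the tool pointing down it reaches from about 400 to 925 mm from the base axis. Payload 12.5 kg.
Tool frame: the origin (TCP) lies between the finger pads; the fingertips stand 14 mm ahead of it and the grasp point (between the pads) lies 5 mm behind it; x points along the fingers, y is the direction in which the jaws open and shut, and the axes are right-handed (so a half turn about x gives the same grasp; the last joint's range is limited). The gripper opens to 95 mm and grips with 3 to 60 N. Pads are 20 mm wide; open, the fingers measure 119 mm over their backs; the gripper's body (75 mm by 180 mm) begins 59 mm behind the grasp point.
Start: joints at [1.202, 0.491, 1.559, -0, 1.092, -0.106], TCP at [162.348, 603.563, 228.661] pointing down, gripper open.
Joint ranges: [-3.1, 3.1], [-0.84, 2.19], [0.05, 2.79], [-1.13, 4.28], [0.06, 2.93], [-2.69, 2.69]. Speed limits (rad/s): [2.22, 2.22, 2.79, 3.14, 3.14, 3.14].

## Interface

Orientations are given as [roll, pitch, yaw] about the fixed x, y, z axes, in that order (R = Rz(yaw) Ry(pitch) Rx(roll)).
In Python, from cell import env, cams gives the robot as it stands.
- The arm moves only by the tool carry_out, never from a script. Its arguments are lists of equal length, an entry for each row: "grip": the closure, from -1 (fully open) to 1 (shut); "linear": the shift along the tool's x, y, z scaled (see below), a list of three; "turn": the turn about the tool's x scaled (see below). In form: {"grip": [grip, ...], "linear": [[tx, ty, tz], ...], "turn": [turn, ...]}. A call has 1 to 5 rows; each row shifts and turns the commanded pose from where the row before left it, along the tool's axes as they then stand; what a row does not reach is not made up. The controller multiplies each number of a shift by 0.5 m and each number of a turn by 180 degrees. A row lasts 1/10 s, in which the tool goes at most 50 mm and 8.59 degrees, less where a joint would pass 70% of its speed; a pose out of reach is approached as far as the arm can. A call with a number of a shift or a turn outside -1 to 1 is refused whole. A call with a gripper value outside its range is refused whole. The fingers move at their own pace and stop on an object; the grip force is fixed at half the most. Time passes only in rows, so rows that do not move let the fingers close. It gives the time, the measured TCP pose, the force and the opening at its end, in the units of the state.
- env.state(): the state, without advancing time (a new reading comes with each control period).
- cams.read_camera(name): name is "side" or "top"; returns the picture (420x560x3 uint8, blue, green, red); there is no depth.
- cams.camera_info(name): a dict with "fx", "fy", "cx", "cy" (pixels), "view" (4x4, takes a point from world to camera coordinates). Camera axes: x right, y down, z forward; pixel columns grow to the right and rows downward; lengths in mm; the calibration is good to about 2 mm. A picture is of the moment at which its call begins. camera_info takes no time and is no camera call.
- env.job_done(): hands the job in, once; it reports no verdict.
The state is a dict: "t": time; "joints": joint angles; "qvel": joint speeds; "tau": joint torques, N m; "eef_pos": TCP position; "tcp_rot": TCP orientation; "ft_force": force on the tool from outside, world axes, zero at the start; "moment": the same for the moment, N m; "opening": opening from 0.0 (shut) to 1.0 (fully open).
Only numpy, scipy, OpenCV 4.12 (cv2) and the standard library are available. Lean on these libraries where they do the work, as an engineer would, in place of code of your own. Each camera call takes 0.05 s, during which the arm holds its last target. There are 200 camera calls.

## Task

Of the two parts canisters standing in the rack, one has its screw cap backed off, standing proud with bare neck showing under it. Prove that this cap is loose by twisting it about an eighth of a turn anticlockwise (seen from above; never past a quarter turn) while the canister stands in its rack pocket, then set the canister down upright in the steel rework tray, not dropping it in. Leave the tight canister standing in the rack.

Things in the scene. Friction and masses are not known exactly. Their poses are not given: they have to be found in the camera images.
- can_loose: Canister with the loose cap: aluminium, square foot 44 x 44 x 16 mm, round body 33 mm across up to 50 mm, then 20 mm of bare threaded neck 29 mm across, round black ribbed screw cap 39 mm across, 24 mm high, from 70 to 94 mm above the underside. About 0.11 to 0.22 kg. Origin: centre of the underside; z up, x and y square to the foot. Starts upright in either rack pocket.
- loose_cap (a joint): Turn of the loose cap relative to its canister, rad: grows anticlockwise seen from above (unscrewing), 0 to 0.15 at the start. Turns with slight steady friction (about 0.05 N m), stays where left and does not rise or come off, so the canister can be lifted by its cap.
- can_tight: Other canister, alike but with its cap screwed home: 74 mm tall, cap 50 to 74 mm above the underside, no neck showing. Origin: centre of the underside. Stands in the other pocket of the fixed grey rack (90 x 210 mm, 22 mm high; two square pockets 120 mm apart, 47 mm wide, 16 mm deep, floor 6 mm above the desk). A pocket stops the foot turning more than a few degrees; lift over 20 mm to clear it.
- tray: Rework tray: open bare steel tray fixed to the desk, outside 150 mm along its x and 130 mm along its y, walls 4 mm thick and 20 mm high, floor top 4 mm above the desk. Origin: centre of the underside.
Things that resemble listed ones, but are neither listed nor needed, are in the scene too. What is shaped like the can_loose but green or purple is not meant. Leave any turquoise look-alike of the can_tight alone.

How it is judged:
By the outcome, as a careful person would: the job done as asked, in the order asked, and still so for the second after the job is handed in, with the robot touching nothing.
It also fails if it takes over 45 s, if anything falls off the work surface, if the arm or the gripper's body presses on something with over 40 N, if the wrist force passes 120 N, or if a joint passes its speed limit or range.

## Working session

There is one attempt and no reset: what is moved stays moved. The work goes in short steps, Python scripts to look and compute and a tool call to move; the robot and the scene stay as the last step left them, time stands still between calls to the robot, and variables do not carry over. Pictures are saved under pics/ and viewed, about 8 in all and at most 12, crops included, and the job is handed in when it is done.

Besides the shell and the picture viewer there is one more tool, called after "Request:" by a JSON object that holds its "name" and its "arguments", one argument or row to a line. carry_out: Moves the arm, as the interface text tells. Shifts and turns lie within -1 to 1; 1 stands for 0.5 m of shift or 180 degrees of turn. Its arguments: {"type":"object","properties":{"grip":{"type":"array"},"linear":{"type":"array"},"turn":{"type":"array"}},"required":["grip","linear","turn"]}

```bash
ls; mkdir -p pics; python3 - <<'E'
from cell import env,cams
import cv2,numpy as np
for n in("top","side"):
    cv2.imwrite(f"pics/{n}0.png",cams.read_camera(n)); i=cams.camera_info(n); print(n,i["fx"],i["cx"],i["cy"]);print(np.round(np.array(i["view"]),3).tolist())
print(env.state())
E
```

```text
pics
top 459.22883429938264 277.6577329233474 205.84137872328864
[[0.001, -1.0, -0.019, 68.901], [-0.998, 0.0, -0.069, 598.015], [0.069, 0.019, -0.997, 1127.373], [0.0, 0.0, 0.0, 1.0]]
side 534.4228052223369 273.70975858274716 214.64899377262088
[[0.903, -0.43, 0.005, -530.247], [-0.249, -0.532, -0.809, 223.747], [0.35, 0.729, -0.588, 952.785], [0.0, 0.0, 0.0, 1.0]]
{'t': 0.1, 'joints': array([ 1.20239107e+00,  4.91490786e-01,  1.55939121e+00, -4.77731814e-06,
        1.09165983e+00, -1.05573566e-01]), 'qvel': array([-0.00050282, -0.001387  , -0.0022496 ,  0.00056788, -0.00021777,
       -0.00016698]), 'tau': array([ 1.58086907e-03, -6.13625407e+01, -2.58608329e+01,  6.93599763e-02,
        4.70374280e-02, -7.78439585e-05]), 'eef_pos': array([162.27853964, 603.36582006, 228.12451415]), 'tcp_rot': array([-1.67190573,  1.56984715, -1.93473522]), 'ft_force': array([-0.82719548, -0.04611488, -0.18531052]), 'moment': array([-0.001322  , -0.00826283,  0.00867931]), 'opening': 0.9971482344964794}
```

View pics/top0.png

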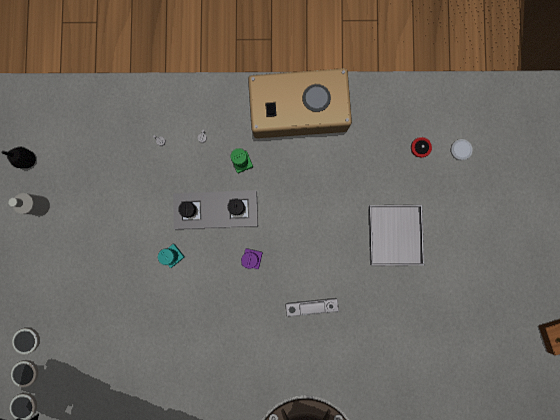

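View pics/side0.png

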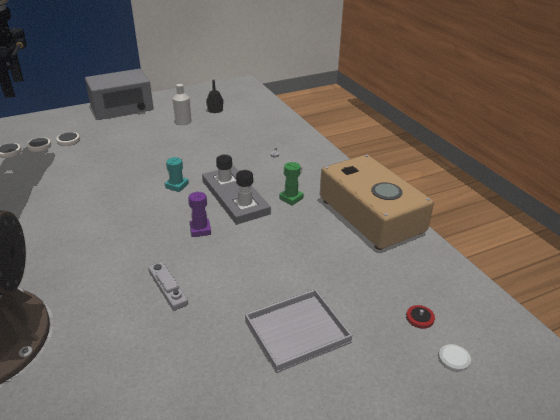

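The top view shows the rack at about (217,210), with black-capped cans at (188,210) and (237,208), and the tray at (396,235). In the side view the black-capped cans are at (225,165) and (245,188). The green, purple and turquoise ones are decoys. I'll confirm in one enlarged crop which rack cap stands proud.

```bash
cat > h.py <<'E'
import numpy as np,cv2
from cell import env,cams
def ray(n,uv,z):
    i=cams.camera_info(n);V=np.array(i["view"]);R,t=V[:3,:3],V[:3,3]
    d=R.T@np.array([(uv[0]-i["cx"])/i["fx"],(uv[1]-i["cy"])/i["fy"],1]);c=-R.T@t
    return (c+d*(z-c[2])/d[2])[:2]
def proj(n,p):
    i=cams.camera_info(n);V=np.array(i["view"]);q=V[:3,:3]@np.array(p,float)+V[:3,3]
    return i["fx"]*q[0]/q[2]+i["cx"],i["fy"]*q[1]/q[2]+i["cy"]
E
python3 - <<'E'
from h import *
a=cv2.imread("pics/side0.png")[145:225,190:290];b=cv2.imread("pics/top0.png")[180:240,165:265]
a=cv2.resize(a,None,fx=4,fy=4,interpolation=3);b=cv2.resize(b,None,fx=4,fy=4,interpolation=3)
c=np.zeros((320,800,3),np.uint8);c[:,:400]=a;c[:240,400:]=b
cv2.imwrite("pics/crop.png",c)
for z in(80,100):print(z,ray("top",(188,210),z),ray("top",(237,208),z))
print([ray("top",p,20).round() for p in((176,207),(256,192),(257,226),(175,229))])
print([ray("top",p,20).round() for p in((369,206),(422,206),(423,264),(370,265))])
E
```

```text
80 [584.12939204 281.33346217] [588.85807676 164.50935707]
100 [582.93473714 277.01710283] [587.5764068  162.34274098]
[array([595., 325.]), array([633., 123.]), array([548., 121.]), array([540., 326.])]
[array([ 598., -159.]), array([ 598., -290.]), array([ 454., -290.]), array([ 451., -159.])]
```

View pics/crop.png

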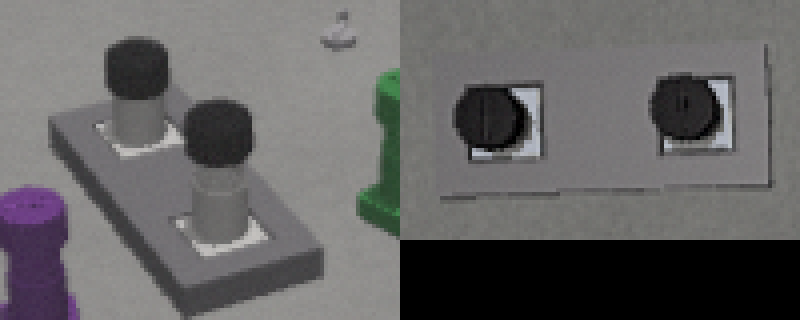

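The near can, at side (245,188) and top (237,208), shows bare neck under its cap and stands taller, so it is can_loose. The far one, at side (225,165), is the tight can. Next I'll work out positions.

```bash
cat >> h.py <<'E'
from scipy.spatial.transform import Rotation as Ro
def rel(target):
    s=env.state();R=Ro.from_euler("xyz",s["tcp_rot"]).as_matrix()
    d=R.T@(np.array(target)-s["eef_pos"]);print("pos",s["eef_pos"].round(1),"tool shift/500:",(d/500).round(4),"n rows",np.linalg.norm(d)/50)
    return R
E
python3 - <<'E'
from h import *
print("cap top",ray("top",(235.75,206.5),100),"side",ray("side",(244.5,173),100))
print("foot/pocket",ray("top",(239.2,209.2),22))
print("tight cap top", ray("top",(187,209.3),80),"side",ray("side",(224,157.5),80))
print(rel((588,163,170)).round(3))
E
```

```text
cap top [591.08408314 165.28900325] side [593.59507322 170.56696426]
foot/pocket [589.56420514 165.25624329]
tight cap top [585.79939745 283.74754362] side [588.32716824 289.68642635]
pos [162.3 603.4 228.1] tool shift/500: [ 0.1167 -0.6292  1.051 ] n rows 12.30510912479829
[[-0.     0.26   0.966]
 [-0.001  0.966 -0.26 ]
 [-1.    -0.001 -0.   ]]
```

Request:
{"name": "carry_out", "arguments": {
  "grip": [-1,-1,-1,-1,-1],
  "linear": [
    [0,-0.048,0.081],
    [0,-0.048,0.081],
    [0,-0.048,0.081],
    [0,-0.048,0.081],
    [0,-0.048,0.081]
  ],
  "turn": [0,0,0,0,0]
}}

```text
t: 0.6
eef_pos: [327.6, 433.5, 228.5]
tcp_rot: [-2.209, 1.57, -2.472]
ft_force: [0.8, -0.2, 1.1]
opening: 1.001
```

Request:
{"name": "carry_out", "arguments": {
  "grip": [-1,-1,-1,-1,-1],
  "linear": [
    [0,-0.048,0.081],
    [0,-0.048,0.081],
    [0,-0.048,0.081],
    [0,-0.048,0.081],
    [0,-0.048,0.081]
  ],
  "turn": [0,0,0,0,0]
}}

```text
t: 1.1
eef_pos: [492.1, 264.9, 228.5]
tcp_rot: [-2.843, 1.571, -3.106]
ft_force: [0.2, -0.1, -0.3]
opening: 1.001
```

Request:
{"name": "carry_out", "arguments": {
  "grip": [-1,-1,-1,-1,-1],
  "linear": [
    [0.03,-0.048,0.081],
    [0.03,-0.048,0.081],
    [0.04,-0.046,0.081],
    [0.02,0,0],
    [0,0,0]
  ],
  "turn": [0,0,0,0,0]
}}

```text
t: 1.6
eef_pos: [589.0, 166.0, 166.9]
tcp_rot: [-2.757, 1.567, -3.022]
ft_force: [-0.1, -0.7, 0.2]
opening: 0.999
```

```bash
python3 - <<'E'
from h import *
rel((590.5,167,83))
t=cams.read_camera("top");s=cams.read_camera("side")
for n,im in(("top",t),("side",s)):
  p=proj(n,(590.5,167,100));print(n,p)
p=[int(v) for v in proj("side",(590,167,110))];q=[int(v) for v in proj("top",(590,167,110))]
c=np.hstack([cv2.resize(im[b-50:b+50,a-50:a+50],None,fx=4,fy=4,interpolation=3) for im,(a,b) in((s,p),(t,q))]);print(p,q)
cv2.imwrite("pics/c2.png",c)
E
```

```text
pos [589.  166.  166.9] tool shift/500: [0.1678 0.0029 0.0029] n rows 1.6781662765604262
top (np.float64(235.01625180315452), np.float64(206.75010091527264))
side (np.float64(243.8604336685797), np.float64(174.0407410540332))
[243, 170] [234, 206]
```

View pics/c2.png

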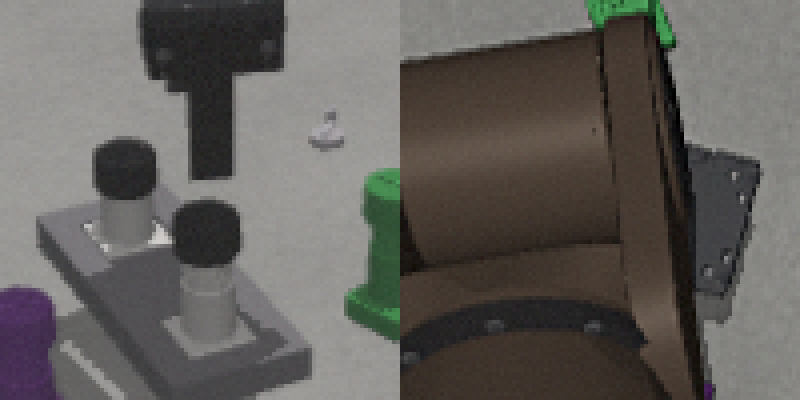

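The fingers hang above the loose cap, with the near fingertip at side px ≈(246,164). The top view is hidden by the arm. I'll use the known fingertip position to check the side camera's bias.

```bash
python3 - <<'E'
from h import *
s=env.state();R=Ro.from_euler("xyz",s["tcp_rot"]).as_matrix()
for y in(-59.5,-47.5):
  for z in(-10,10): print(y,z,np.round(proj("side",s["eef_pos"]+R@np.array([14,y,z])),1))
print("tcp axis at z100",proj("side",[*s["eef_pos"][:2],100]))
E
```

```text
-59.5 -10 [241.5 166.9]
-59.5 10 [250.8 166.1]
-47.5 -10 [240.8 164.1]
-47.5 10 [250.  163.3]
tcp axis at z100 (np.float64(243.13725260147115), np.float64(174.07307112415316))
```

Request:
{"name": "carry_out", "arguments": {
  "grip": [-1,-1,-1,-1,-1],
  "linear": [
    [0.04,0.002,0.005],
    [0.04,0,0],
    [0.04,0,0],
    [0.03,0,0],
    [0.018,0,0]
  ],
  "turn": [0,0,0,0,0]
}}

```text
t: 2.2
eef_pos: [591.5, 168.5, 84.9]
tcp_rot: [1.163, 1.571, 0.902]
ft_force: [0.4, -0.3, 0.6]
opening: 1.002
```

Request:
{"name": "carry_out", "arguments": {
  "grip": [1,1,1,1,1],
  "linear": [
    [0,0,0],
    [0,0,0],
    [0,0,0],
    [0,0,0],
    [0,0,0]
  ],
  "turn": [0,0,0,0,0]
}}

```text
t: 2.7
eef_pos: [592.4, 167.2, 85.4]
tcp_rot: [0.543, 1.57, 0.28]
ft_force: [-0.3, 0.9, 0.1]
opening: 0.632
```

Request:
{"name": "carry_out", "arguments": {
  "grip": [1,1,1,1,1],
  "linear": [
    [0,0,0],
    [0,0,0],
    [0,0,0],
    [0,0,0],
    [0,0,0]
  ],
  "turn": [0,0,0,0,0]
}}

```text
t: 3.2
eef_pos: [592.2, 167.2, 84.9]
tcp_rot: [-2.866, 1.571, -3.129]
ft_force: [-0.3, 0.1, 0.2]
opening: 0.389
```

```bash
python3 - <<'E'
from h import *
print({k:np.round(v,3) for k,v in env.state().items()})
s=cams.read_camera("side");cv2.imwrite("pics/c3.png",cv2.resize(s[110:230,170:320],None,fx=4,fy=4,interpolation=3))
E
```

```text
{'t': np.float64(3.2), 'joints': array([ 0.168,  0.646,  1.715,  0.   ,  0.78 , -1.14 ]), 'qvel': array([ 0.001, -0.   ,  0.001,  0.001, -0.001, -0.   ]), 'tau': array([ 2.8900e-01, -6.4443e+01, -1.9432e+01,  9.7000e-02,  1.3000e-02,
        2.0000e-03]), 'eef_pos': array([592.189, 167.198,  84.863]), 'tcp_rot': array([-2.866,  1.571, -3.129]), 'ft_force': array([-0.262,  0.066,  0.197]), 'moment': array([-0.068,  0.055, -0.012]), 'opening': np.float64(0.389)}
```

View pics/c3.png

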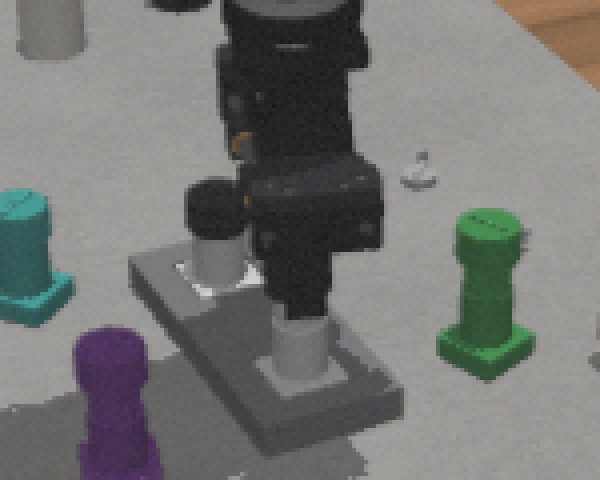

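The gripper holds the cap at opening 0.389, with the can still seated in its pocket. Next is the anticlockwise twist, which is negative about the downward tool x.

Request:
{"name": "carry_out", "arguments": {
  "grip": [1,1,1,1,1],
  "linear": [
    [0,0,0],
    [0,0,0],
    [0,0,0],
    [0,0,0],
    [0,0,0]
  ],
  "turn": [0,-0.03,-0.03,-0.03,-0.03]
}}

```text
t: 3.75
eef_pos: [592.1, 167.3, 84.9]
tcp_rot: [2.137, 1.571, 2.255]
ft_force: [-1.2, -0.1, 0.7]
opening: 0.392
```

```bash
python3 - <<'E'
from h import *
s=env.state();R=Ro.from_euler("xyz",s["tcp_rot"]).as_matrix();print(R[:,1],np.degrees(np.arctan2(R[1,1],R[0,1])),s["moment"],s["ft_force"],s["opening"])
E
```

```text
[-1.17655444e-01  9.93054457e-01  2.04285768e-04] 96.75681097737309 [ 0.13176875  0.1860265  -0.07359911] [-1.16500307 -0.05028971  0.69300256] 0.39223008767432554
```

Request:
{"name": "carry_out", "arguments": {
  "grip": [1,1,1,1,1],
  "linear": [
    [0,0,0],
    [0,0,0],
    [0,0,0],
    [0,0,0],
    [0,0,0]
  ],
  "turn": [-0.03,-0.03,-0.03,-0.03,-0.03]
}}

```text
t: 4.25
eef_pos: [591.8, 167.4, 84.8]
tcp_rot: [2.245, 1.57, 2.834]
ft_force: [-2.9, 1.0, 0.8]
opening: 0.392
```

Request:
{"name": "carry_out", "arguments": {
  "grip": [1,1,1],
  "linear": [
    [0,0,0],
    [0,0,0],
    [0,0,0]
  ],
  "turn": [0,0,0]
}}

```text
t: 4.55
eef_pos: [592.0, 167.3, 84.8]
tcp_rot: [2.326, 1.57, 2.909]
ft_force: [-1.5, -0.0, 0.1]
opening: 0.395
```

```bash
python3 - <<'E'
from h import *
s=env.state();R=Ro.from_euler("xyz",s["tcp_rot"]).as_matrix();print(R[:,1],np.degrees(np.arctan2(R[1,1],R[0,1])),s["moment"],s["ft_force"],s["opening"],s["joints"])
im=cams.read_camera("side");cv2.imwrite("pics/c4.png",cv2.resize(im[110:230,170:320],None,fx=4,fy=4,interpolation=3))
E
```

```text
[-5.50775222e-01  8.34653556e-01  3.09115731e-04] 123.42021451999425 [ 0.23303148  0.55470243 -0.02606003] [-1.49911558 -0.01211564  0.11560316] 0.3954557099778959 [ 1.67984975e-01  6.46234621e-01  1.71533668e+00  2.35183387e-04
  7.80412255e-01 -1.98627134e+00]
```

View pics/c4.png

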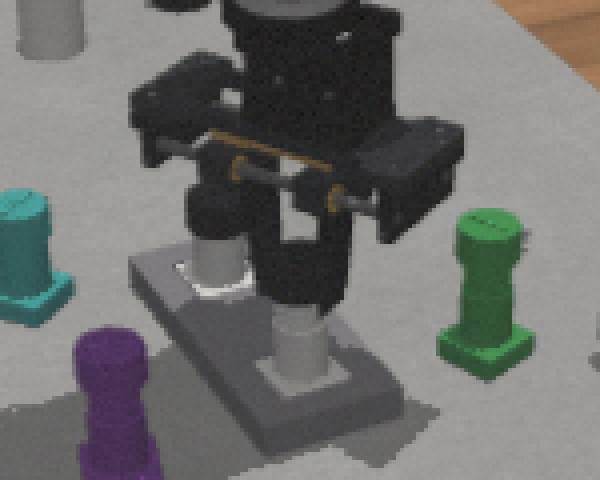

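The tool has turned 48° and the can is still seated and unturned in its pocket. Before lifting, I'll release and look at the mark on top of the cap, to confirm it turned and the pads didn't just slip.

Request:
{"name": "carry_out", "arguments": {
  "grip": [-1,-1,-1,-1,-1],
  "linear": [
    [0,0,0],
    [0,0,0],
    [0,0,0],
    [0,0,0],
    [0,0,0]
  ],
  "turn": [0,0,0,0,0]
}}

```text
t: 5.1
eef_pos: [592.3, 167.2, 84.9]
tcp_rot: [-0.249, 1.571, 0.336]
ft_force: [0.4, -0.9, -0.7]
opening: 0.756
```

Request:
{"name": "carry_out", "arguments": {
  "grip": [-1,-1,-1,-1,-1],
  "linear": [
    [0,0,0],
    [0,0,0],
    [-0.06,0,0],
    [-0.08,0,0],
    [-0.06,0,0]
  ],
  "turn": [0,0,0,0,0]
}}

```text
t: 5.6
eef_pos: [592.4, 167.3, 186.9]
tcp_rot: [-0.367, 1.57, 0.219]
ft_force: [0.8, -0.1, 0.4]
opening: 0.995
```

Request:
{"name": "carry_out", "arguments": {
  "grip": [-1,-1,-1,-1,-1],
  "linear": [
    [0,-0.08,-0.05],
    [0,-0.08,-0.05],
    [0,-0.08,-0.05],
    [0,-0.08,-0.05],
    [0,-0.08,-0.05]
  ],
  "turn": [0,0,0,0,0]
}}

```text
t: 6.1
eef_pos: [598.3, -70.4, 185.1]
tcp_rot: [-0.423, 1.57, 0.163]
ft_force: [0.2, -0.9, -0.6]
opening: 1.001
```

```bash
python3 - <<'E'
from h import *
t=cams.read_camera("top");cv2.imwrite("pics/topB.png",t)
a=cv2.imread("pics/top0.png")
f=lambda im:cv2.resize(np.clip(im[185:230,215:260].astype(float)*2,0,255).astype(np.uint8),(400,400),interpolation=3)
cv2.imwrite("pics/c5.png",np.hstack([f(a),f(t)]));print(env.state()["eef_pos"])
E
```

```text
[598.68719519 -76.4300194  184.9495658 ]
```

View pics/c5.png

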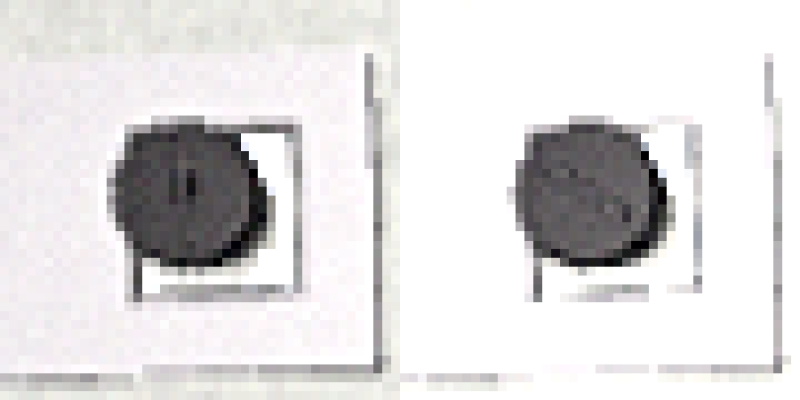

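The cap mark was near vertical and now runs (545,165)→(630,215) in the crop, roughly 50° anticlockwise, and the foot is still seated. Going back to regrasp.

```bash
python3 - <<'E'
from h import *
rel((592,167.2,184.9))
E
```

```text
pos [598.7 -76.4 184.9] tool shift/500: [-0.0008  0.4143  0.2569] n rows 4.874435655158058
```

Request:
{"name": "carry_out", "arguments": {
  "grip": [-1,-1,-1,-1,-1],
  "linear": [
    [0,0.083,0.0514],
    [0,0.083,0.0514],
    [0,0.083,0.0514],
    [0,0.083,0.0514],
    [0,0.083,0.0514]
  ],
  "turn": [0,0,0,0,0]
}}

```text
t: 6.65
eef_pos: [590.7, 177.3, 185.0]
tcp_rot: [-0.213, 1.571, 0.372]
ft_force: [1.3, -0.1, -0.3]
opening: 0.999
```

Request:
{"name": "carry_out", "arguments": {
  "grip": [-1,-1,-1],
  "linear": [
    [0,0,0],
    [0,0,0],
    [0,0,0]
  ],
  "turn": [0,0,0]
}}

```text
t: 6.95
eef_pos: [591.0, 174.6, 184.8]
tcp_rot: [-2.874, 1.571, -2.289]
ft_force: [-0.0, -0.6, -0.2]
opening: 0.999
```

Request:
{"name": "carry_out", "arguments": {
  "grip": [-1,-1,-1,-1,-1],
  "linear": [
    [0.05,0,0],
    [0.06,0,0],
    [0.05,0,0],
    [0.04,0,0],
    [0,0,0]
  ],
  "turn": [0,0,0,0,0]
}}

```text
t: 7.45
eef_pos: [590.1, 173.6, 82.6]
tcp_rot: [2.746, 1.566, -2.954]
ft_force: [-0.6, -0.6, -0.6]
opening: 1.003
```

Request:
{"name": "carry_out", "arguments": {
  "grip": [1,1,1,1,1],
  "linear": [
    [0,0,0],
    [0,0,0],
    [0,0,0],
    [0,0,0],
    [0,0,0]
  ],
  "turn": [0,0,0,0,0]
}}

```text
t: 7.95
eef_pos: [591.1, 175.5, 85.4]
tcp_rot: [-0.318, 1.57, 0.268]
ft_force: [-0.9, -0.3, -0.0]
opening: 0.638
```

Request:
{"name": "carry_out", "arguments": {
  "grip": [1,1,1,1,1],
  "linear": [
    [0,0,0],
    [0,0,0],
    [0,0,0],
    [0,0,0],
    [0,0,0]
  ],
  "turn": [0,0,0,0,0]
}}

```text
t: 8.45
eef_pos: [591.1, 175.3, 85.0]
tcp_rot: [-0.707, 1.571, -0.122]
ft_force: [1.3, -2.1, 0.9]
opening: 0.405
```

Request:
{"name": "carry_out", "arguments": {
  "grip": [1,1,1],
  "linear": [
    [0,0,0],
    [0,0,0],
    [0,0,0]
  ],
  "turn": [0,0,0]
}}

```text
t: 8.75
eef_pos: [591.1, 175.3, 85.0]
tcp_rot: [-0.437, 1.571, 0.149]
ft_force: [1.0, -2.4, 1.4]
opening: 0.405
```

The return overshot by about 8 mm in y because the arm was still settling when I took the reading, so the closing jaws probably leaned the can. I'll move back along the jaw axis with the cap still held, then open, recentre and regrasp.

Request:
{"name": "carry_out", "arguments": {
  "grip": [1,1,1,1,1],
  "linear": [
    [0,-0.005,0],
    [0,-0.005,0],
    [0,-0.0044,0],
    [0,0,0],
    [0,0,0]
  ],
  "turn": [0,0,0,0,0]
}}

```text
t: 9.25
eef_pos: [594.9, 169.5, 84.9]
tcp_rot: [1.852, 1.571, 2.438]
ft_force: [-1.2, 2.2, 1.8]
opening: 0.396
```

```bash
python3 - <<'E'
from h import *
s=env.state();print(s["ft_force"],s["moment"],s["opening"]);rel((592,167.2,84.9))
im=cams.read_camera("side");cv2.imwrite("pics/c6.png",cv2.resize(im[110:230,170:320],None,fx=4,fy=4,interpolation=3))
E
```

```text
[-1.22851088  2.2345673   1.84418072] [ 0.77526607  0.41927304 -0.1182767 ] 0.3960813760585634
pos [594.9 169.5  84.9] tool shift/500: [-0.0001 -0.0006 -0.0073] n rows 0.07322584358629444
```

View pics/c6.png

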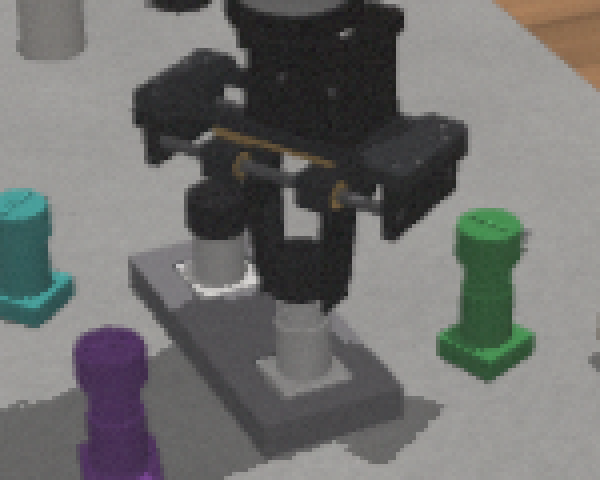

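The can is still in its pocket, about upright. Now to open, centre and close again.

Request:
{"name": "carry_out", "arguments": {
  "grip": [-1,-1,-1,-1,-1],
  "linear": [
    [0,0,0],
    [0,0,0],
    [0,0,-0.0073],
    [0,0,0],
    [0,0,0]
  ],
  "turn": [0,0,0,0,0]
}}

```text
t: 9.8
eef_pos: [591.9, 167.2, 84.9]
tcp_rot: [-0.401, 1.571, 0.185]
ft_force: [-0.2, -0.4, -0.5]
opening: 0.763
```

```bash
python3 - <<'E'
from h import *
s=env.state();print(s["ft_force"],s["moment"],s["opening"]);rel((592,167.2,84.9))
im=cams.read_camera("side");cv2.imwrite("pics/c7.png",cv2.resize(im[110:230,170:320],None,fx=4,fy=4,interpolation=3))
rel((592,167.2,84.9))
E
```

```text
[-0.24509258 -0.39659688 -0.50645052] [ 0.06481785  0.00620353 -0.0074968 ] 0.7627140353714024
pos [591.9 167.2  84.9] tool shift/500: [ 0.0001 -0.0002  0.0001] n rows 0.002477799835987943
pos [592.  167.3  84.9] tool shift/500: [ 0.0001 -0.0002 -0.0001] n rows 0.002589409000226548
```

View pics/c7.png

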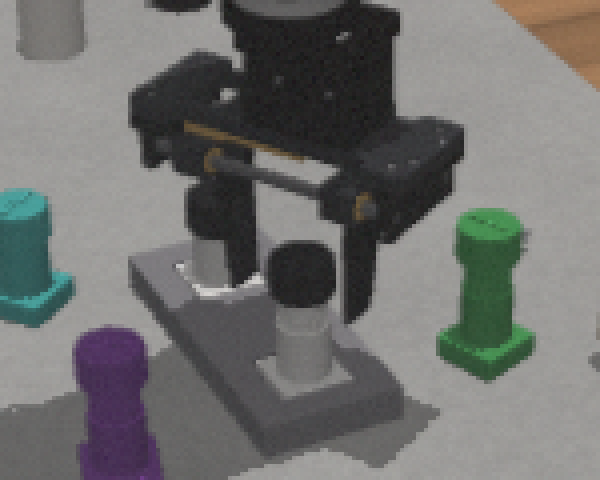

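The can stands upright in its pocket and the open jaws are roughly centred on it. I'll close and lift.

Request:
{"name": "carry_out", "arguments": {
  "grip": [1,1,1,1,1],
  "linear": [
    [0,0,0],
    [0,0,0],
    [0,0,0],
    [0,0,0],
    [0,0,0]
  ],
  "turn": [0,0,0,0,0]
}}

```text
t: 10.35
eef_pos: [591.9, 167.4, 84.9]
tcp_rot: [1.343, 1.571, 1.928]
ft_force: [0.2, 0.1, -0.4]
opening: 0.498
```

Request:
{"name": "carry_out", "arguments": {
  "grip": [1,1,1,1,1],
  "linear": [
    [0,0,0],
    [0,0,0],
    [0,0,0],
    [-0.01,0,0],
    [-0.02,0,0]
  ],
  "turn": [0,0,0,0,0]
}}

```text
t: 10.85
eef_pos: [591.5, 167.3, 99.8]
tcp_rot: [2.65, 1.569, -3.048]
ft_force: [0.6, -0.4, -1.7]
opening: 0.396
```

Request:
{"name": "carry_out", "arguments": {
  "grip": [1,1,1,1,1],
  "linear": [
    [-0.04,0,0],
    [-0.05,0,0],
    [-0.04,0,0],
    [0,0,0],
    [0,0,0]
  ],
  "turn": [0,0,0,0,0]
}}

```text
t: 11.35
eef_pos: [591.7, 167.4, 165.0]
tcp_rot: [-0.244, 1.57, 0.342]
ft_force: [-0.8, -0.3, -2.0]
opening: 0.395
```

```bash
python3 - <<'E'
from h import *
s=env.state();print(s["ft_force"],s["opening"],s["joints"]);rel((525,-224,s["eef_pos"][2]))
cams.read_camera("top")
im=cams.read_camera("side");cv2.imwrite("pics/c8.png",cv2.resize(im[90:230,170:320],None,fx=4,fy=4,interpolation=3))
E
```

```text
[-0.81725721 -0.26692985 -1.99409703] 0.3946358483429751 [ 1.68269661e-01  5.43893334e-01  1.65359569e+00  1.17490660e-04
  9.43560193e-01 -1.98801009e+00]
pos [591.7 167.4 165. ] tool shift/500: [-2.000e-04 -5.787e-01 -5.438e-01] n rows 7.940800868088696
```

View pics/c8.png

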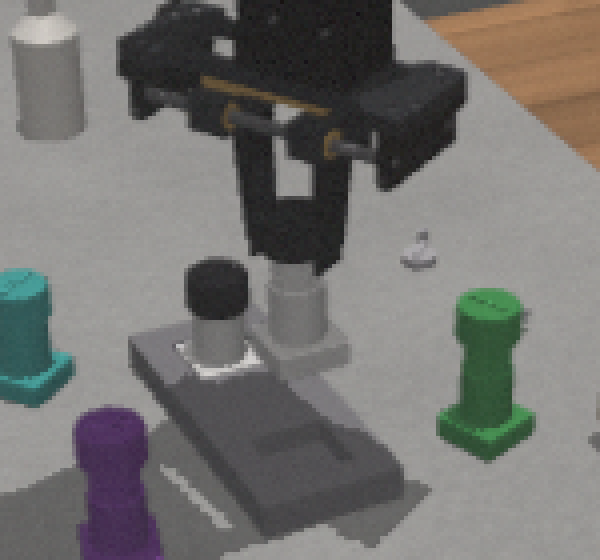

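The can is lifted clear and hangs upright. Joint 6 would come near its limit over the tray, so I'll first turn the tool (and the can with it) 36° clockwise, then traverse.

Request:
{"name": "carry_out", "arguments": {
  "grip": [1,1,1,1,1],
  "linear": [
    [0,0,0],
    [0,0,0],
    [0,0,0],
    [0,0,0],
    [0,0,0]
  ],
  "turn": [0.04,0.04,0.04,0.04,0.04]
}}

```text
t: 11.95
eef_pos: [591.5, 167.3, 163.6]
tcp_rot: [-2.965, 1.569, -3.013]
ft_force: [-0.5, 0.5, -1.5]
opening: 0.397
```

Request:
{"name": "carry_out", "arguments": {
  "grip": [1,1],
  "linear": [
    [0,0,0],
    [0,0,0]
  ],
  "turn": [0,0]
}}

```text
t: 12.15
eef_pos: [591.7, 167.3, 164.1]
tcp_rot: [-2.954, 1.57, -2.994]
ft_force: [-0.2, 0.2, -2.0]
opening: 0.394
```

```bash
python3 - <<'E'
from h import *
s=env.state();print(s["joints"][5]);rel((525,-224,165))
E
```

```text
-1.3633578273080231
pos [591.7 167.3 164.1] tool shift/500: [-0.0015 -0.7873 -0.1026] n rows 7.939520070035037
```

Request:
{"name": "carry_out", "arguments": {
  "grip": [1,1,1,1,1],
  "linear": [
    [0,-0.04,-0.005],
    [0,-0.08,-0.01],
    [0,-0.08,-0.01],
    [0,-0.08,-0.01],
    [0,-0.08,-0.01]
  ],
  "turn": [0,0,0,0,0]
}}

```text
t: 12.65
eef_pos: [561.2, -12.9, 164.6]
tcp_rot: [2.879, 1.57, 2.84]
ft_force: [0.6, -1.1, -2.0]
opening: 0.394
```

Request:
{"name": "carry_out", "arguments": {
  "grip": [1,1,1,1,1],
  "linear": [
    [0,-0.08,-0.01],
    [0,-0.08,-0.01],
    [0,-0.08,-0.01],
    [0,-0.08,-0.01],
    [0,-0.06,-0.01]
  ],
  "turn": [0,0,0,0,0]
}}

```text
t: 13.15
eef_pos: [528.0, -202.4, 164.6]
tcp_rot: [-2.859, 1.571, -2.899]
ft_force: [0.9, 0.8, -2.2]
opening: 0.394
```

Request:
{"name": "carry_out", "arguments": {
  "grip": [1,1,1,1,1],
  "linear": [
    [0,-0.045,-0.01],
    [0,0,0],
    [0,0,0],
    [0,0,0],
    [0,0,0]
  ],
  "turn": [0,0,0,0,0]
}}

```text
t: 13.65
eef_pos: [522.9, -221.5, 164.8]
tcp_rot: [1.923, 1.571, 1.882]
ft_force: [0.1, 0.8, -2.0]
opening: 0.396
```

```bash
python3 - <<'E'
from h import *
s=env.state();print(s["ft_force"],s["joints"]);rel((525,-224,82.9))
im=cams.read_camera("side");cv2.imwrite("pics/c9.png",cv2.resize(im[200:390,200:400],None,fx=3,fy=3,interpolation=3))
E
```

```text
[ 0.12832878  0.79725878 -2.01654101] [-5.17105605e-01  4.84000465e-01  1.77173814e+00  2.09639154e-04
  8.86031173e-01 -2.04713330e+00]
pos [ 522.9 -221.5  164.8] tool shift/500: [ 0.1639 -0.0048  0.0044] n rows 1.6401930031192764
```

View pics/c9.png

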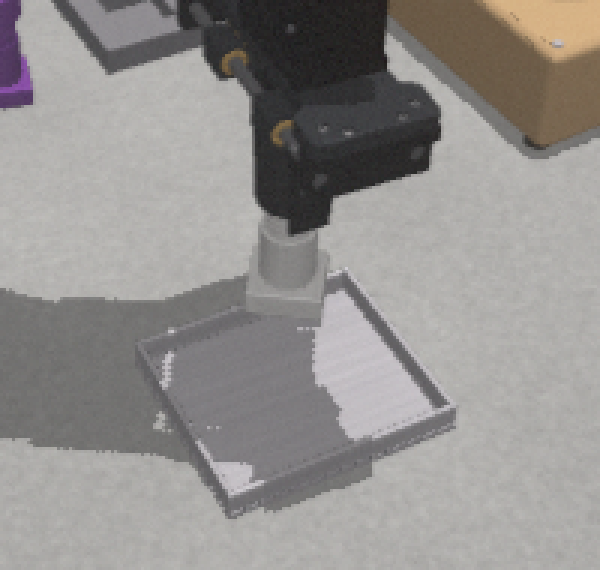

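The can hangs upright over the tray; its shadow falls inside. I'll lower it, slowing near the floor.

Request:
{"name": "carry_out", "arguments": {
  "grip": [1,1,1,1,1],
  "linear": [
    [0.04,0,0],
    [0.05,0,0],
    [0.04,0,0],
    [0.02,0,0],
    [0,0,0]
  ],
  "turn": [0,0,0,0,0]
}}

```text
t: 14.2
eef_pos: [522.4, -221.9, 88.9]
tcp_rot: [2.612, 1.569, 2.57]
ft_force: [1.1, -0.4, -1.8]
opening: 0.393
```

Request:
{"name": "carry_out", "arguments": {
  "grip": [1,1,1,1,1],
  "linear": [
    [0.004,0,0],
    [0.003,0,0],
    [0.003,0,0],
    [0.002,0,0],
    [0,0,0]
  ],
  "turn": [0,0,0,0,0]
}}

```text
t: 14.7
eef_pos: [522.7, -222.5, 84.0]
tcp_rot: [-0.034, 1.571, -0.077]
ft_force: [-0.3, 0.2, -2.5]
opening: 0.398
```

Request:
{"name": "carry_out", "arguments": {
  "grip": [1,1,1,1],
  "linear": [
    [0.001,0,0],
    [0.001,0,0],
    [0,0,0],
    [0,0,0]
  ],
  "turn": [0,0,0,0]
}}

```text
t: 15.1
eef_pos: [522.7, -222.5, 82.9]
tcp_rot: [0.329, 1.571, 0.286]
ft_force: [-0.2, -0.1, -1.8]
opening: 0.393
```

Request:
{"name": "carry_out", "arguments": {
  "grip": [1,1,1],
  "linear": [
    [0.001,0,0],
    [0,0,0],
    [0,0,0]
  ],
  "turn": [0,0,0]
}}

```text
t: 15.4
eef_pos: [522.9, -222.6, 82.7]
tcp_rot: [-0.424, 1.57, -0.467]
ft_force: [0.3, -0.6, 4.6]
opening: 0.395
```

Contact: Fz went from −2 to +4.6 N at z ≈ 82.7, as predicted. Releasing and retreating.

Request:
{"name": "carry_out", "arguments": {
  "grip": [-1,-1,-1,-1,-1],
  "linear": [
    [0,0,0],
    [0,0,0],
    [0,0,0],
    [0,0,0],
    [0,0,0]
  ],
  "turn": [0,0,0,0,0]
}}

```text
t: 15.9
eef_pos: [522.6, -222.4, 82.3]
tcp_rot: [2.207, 1.571, 2.165]
ft_force: [0.6, 0.0, 0.2]
opening: 0.762
```

Request:
{"name": "carry_out", "arguments": {
  "grip": [-1,-1,-1,-1,-1],
  "linear": [
    [0,0,0],
    [0,0,0],
    [-0.04,0,0],
    [-0.08,0,0],
    [-0.08,0,0]
  ],
  "turn": [0,0,0,0,0]
}}

```text
t: 16.4
eef_pos: [522.3, -222.3, 183.1]
tcp_rot: [2.604, 1.569, 2.561]
ft_force: [0.8, -0.7, 0.2]
opening: 0.998
```

Request:
{"name": "carry_out", "arguments": {
  "grip": [-1,-1,-1,-1,-1],
  "linear": [
    [-0.04,0.08,0],
    [0,0.08,0],
    [0,0.08,0],
    [0,0.06,0],
    [0,0,0]
  ],
  "turn": [0,0,0,0,0]
}}

```text
t: 16.9
eef_pos: [528.8, -69.7, 202.6]
tcp_rot: [1.577, 1.57, 1.537]
ft_force: [0.4, -0.8, -0.4]
opening: 1.002
```

```bash
python3 - <<'E'
from h import *
s=env.state();print(s["ft_force"],s["eef_pos"],s["t"],s["opening"])
im=cams.read_camera("side");t=cams.read_camera("top")
a=cv2.resize(im[150:390,180:400],(400,436));b=cv2.resize(t[170:280,350:450],(400,440),interpolation=3)[:436]
cv2.imwrite("pics/c10.png",np.hstack([a,b]))
E
```

```text
[ 0.37568945 -0.82948453 -0.44583667] [528.83768007 -69.67468652 202.62997887] 16.9 1.0021446889817305
```

View pics/c10.png

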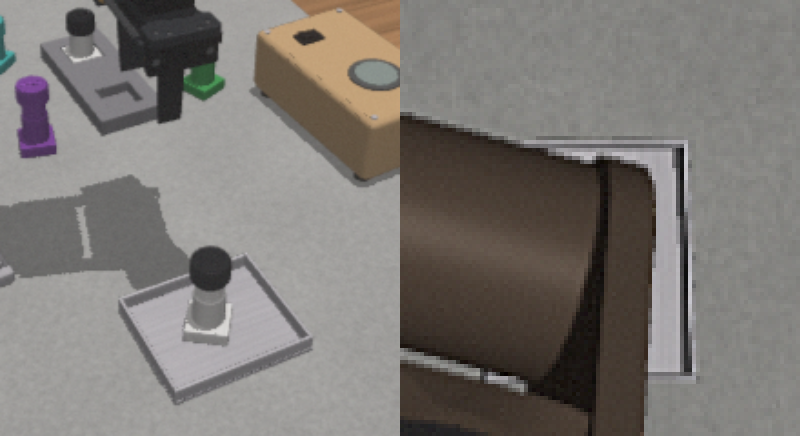

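```bash
python3 -c "
from h import *
print(env.job_done(), env.state()['t'])"
```

```text
the job is handed in; nothing more can be done
the job is handed in; nothing more can be done
```

The loose canister now stands upright in the steel rework tray, and the tight one is still in its rack pocket. I handed the job in at about 17 s.

- **Twist:** In the rack pocket I turned the cap about 48° anticlockwise by tool angle. The mark on top of the cap showed roughly 50°, and the foot did not visibly turn in its pocket. I did not re-measure the cap angle after the carry.
- **Placing:** I lifted the canister by its cap and lowered it until it touched the tray floor (about 5 N on the wrist), then opened the gripper. The last side picture shows it upright inside the tray walls, with the gripper clear of everything.
- **One slip:** Going back after checking the mark, I arrived about 8 mm off because I had read the position before the arm settled. The closing jaws probably leaned the can slightly in its pocket (about 3 N). I brought it back upright, regrasped it centred, and it stayed in its pocket.
- **One check that failed:** The last top picture was blocked by the arm, so the final position in the tray rests on the side view and the contact force.

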